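# Hold the wire reel in the blow-off box

### The job

Grip the small long-stemmed wire reel by its stem, draw it straight up off its spindle, pass it down through the slot in the top cover of the blow-off box, and finish still holding it there: its whole drum well inside, below the cover, upright, hanging from the gripper alone, without touching the box's cover, walls or floor. Do not put it down or let go, for the jets need to reach it all round; leave the other reel and the plaster tooth model where they are.

Things in the scene. Friction and masses are not known exactly. Their poses are not given: they have to be found in the camera images.
- reel_center (a point): The long-stemmed reel, 0.15 kg, on one of the two spindles. 85 mm high: a round drum 40 mm in diameter, 30 mm high, wound with steel wire; on top a round white tubular stem 20 mm in diameter, 55 mm long, to grip. A 13 mm bore runs right through. Point: on its axis, half-way up, 42.5 mm above its underside, 12.5 mm above the drum's top, 42.5 mm below the stem's top. z: its axis, stem up.
- stand: Fixed spindle stand: metal plate 80 x 170 x 12 mm (x, y, z) with two upright steel spindles 10 mm in diameter at y = +50 and -50 mm, x = 0, ending 77 mm above the table. The two reels stand on the plate, one on each spindle, either way round. Origin: centre of the plate's underside, on the table.
- squat_reel_center (a point): The other reel, on the other spindle, to be left alone: no stem, 54 mm in diameter, 20 mm high. This point is its centre.
- slot (a point): Slot in the cover of the fixed blow-off box (130 x 150 x 115 mm in x, y, z; clear window on +x). Point: the slot's centre on the cover's upper face, 115 mm above the table. Slot 42 mm wide along x, 78 mm long along y, rim chamfered 1.5 mm; cover 5 mm thick, its underside 110 mm above the table. Hollow inside 120 x 140 mm (x, y), its floor 15 mm above the table.
- model_center (a point): Plaster tooth model, loose, 55 x 62 x 33 mm; its centre. To be left alone.
Things that resemble listed ones, but are neither listed nor needed, are in the scene too. What is shaped like the part that bears slot but pink, red or yellow is not meant.

How it is judged:
By the outcome, as a careful person would: the job done as asked, in the order asked, and still so for the second after the job is handed in, while the arm keeps its last pose, push and grip.
It also fails if it takes over 45 s, if anything falls off the work surface, if the arm or the gripper's body presses on something with over 40 N, if the wrist force passes 120 N, or if a joint passes its speed limit or range.

### The arm

A 6-joint arm with a two-finger parallel gripper is mounted at the origin on the work surface. World frame = base frame: x ahead of the robot, y to its left, z up, the work surface at z = 0. Lengths are in mm, angles in rad, forces in N, time in s.
With the tool pointing down it reaches from about 325 to 900 mm from the base axis. Payload 3.5 kg.
Tool frame: the origin (TCP) lies at the very end of the fingers, on their centre line; the grasp point (between the pads) lies 19 mm behind it; x points along the fingers, y is the direction in which the jaws open and shut, and the axes are right-handed (so a half turn about x gives the same grasp; the last joint's range is limited). The gripper opens to 85 mm and grips with 20 to 120 N. Pads are 22 mm wide; open, the fingers measure 114 mm over their backs; the gripper's body (76 mm by 85 mm) begins 54 mm behind the grasp point. The pads swing forward as they close: fully open they stand 13 mm farther back than shut.
Start: joints at [1.24, 0.276, -0.026, 1.268, 0, 1.467], TCP at [141.153, 608.849, 231.313] pointing down, gripper open.
Joint ranges: [-3.12, 3.12], [-0.85, 1.88], [-1.08, 1.24], [-1.95, 2.15], [-1.57, 1.53], [-3.14, 3.14]. Speed limits (rad/s): [2.57, 2.57, 3.14, 3.14, 3.14, 3.14].

### API

Orientations are given as a rotation vector (axis times angle).
In Python, from workcell import env gives the robot as it stands. The module is installed in compiled form; this text tells all that it offers.
- The arm moves only by the shell command python3 -m pendant 'ROWS' [OPENING] [FORCE]. ROWS is JSON, a list of rows, each an object with "slide": the shift along the tool's x, y, z in mm, a list of three; "roll": the turn about the tool's x in rad. In form: [{"slide": [tx, ty, tz], "roll": roll}, ...]. A call has 1 to 12 rows; each row is the pose to reach, as a shift and turn from the pose commanded when the call began, along the tool's axes at that moment; what a row does not reach only later rows make up. A row lasts 1/8 s, in which the tool goes at most 62.5 mm and 10.7 degrees, less where a joint would pass 70% of its speed; a pose out of reach is approached as far as the arm can. A call with a gripper value outside its range is refused whole. OPENING is the gripper's target within -1 to 1 (shut at 1, half-way at 0, fully open at -1), set as the call begins (- or left out, the last holds). The fingers move at their own pace and stop on an object; FORCE is the grip in N (left out, the last holds). Time passes only in rows, so rows that repeat a pose let the fingers close. It gives the time, the measured TCP pose, the force and the opening at its end, in the units of the state.
- env.read_state(): the state, without advancing time (a new reading comes with each control period).
- env.capture(name): name is "scene" or "top" or "wrist"; returns a dict with "pixels" (400x640x3 uint8, blue, green, red), "vfov" (degrees; the focal length in pixels is half the picture's height over the tangent of half this angle, whatever the lens; pixels are square), "cx", "cy" (the principal point, pixels), "camera_from_world" (4x4, takes a point from world to camera coordinates). Camera axes: x right, y down, z forward; pixel columns grow to the right and rows downward; lengths in mm; the calibration is good to about 2 mm. The wrist camera is an equidistant fisheye: a pixel r from the principal point sees the ray r / f radians off the axis. A picture is of the moment at which its call begins. There is no depth.
- env.sign_off(): hands the job in, once; it reports no verdict.
The state is a dict: "time": time; "q": joint angles; "joint_vel": joint speeds; "joint_efforts": joint torques, N m; "eef_pos": TCP position; "orientation": TCP orientation; "wrist_force": force on the tool from outside, world axes, zero at the start; "torque": the same for the moment, N m; "width": opening from 0.0 (shut) to 1.0 (fully open).
Only numpy, scipy, OpenCV 4.12 (cv2) and the standard library are available. Lean on these libraries where they do the work, as an engineer would, in place of code of your own. Each camera call takes 0.05 s, during which the arm holds its last target.

## Working session

There is one attempt and no reset: what is moved stays moved. The work goes in short steps, Python scripts to look and compute and a shell command to move; the robot and the scene stay as the last step left them, time stands still between calls to the robot, and variables do not carry over. Pictures are saved under pics/ and viewed, and the job is handed in when it is done.

```bash
mkdir -p pics
cat > h.py <<'E'
import numpy as np, cv2
from workcell import env
from scipy.spatial.transform import Rotation as R
def shot(n,f,crop=None,s=1):
    d=env.capture(n); im=d['pixels']; np.savez('pics/'+f+'.npz',**{k:np.array(v) for k,v in d.items()})
    if crop: x0,y0,x1,y1=crop; im=im[y0:y1,x0:x1]
    im=cv2.resize(im,None,fx=s,fy=s,interpolation=cv2.INTER_CUBIC); cv2.imwrite('pics/'+f+'.png',im); return d
def load(f): return dict(np.load('pics/'+f+'.npz'))
def crop(f,c,s,o):
    im=load(f)['pixels']; x0,y0,x1,y1=c
    cv2.imwrite('pics/'+o+'.png',cv2.resize(im[y0:y1,x0:x1],None,fx=s,fy=s,interpolation=cv2.INTER_CUBIC))
def ray(d,u,v,wrist=False):
    f=200/np.tan(np.radians(float(d['vfov']))/2); a=np.array([u-float(d['cx']),v-float(d['cy'])])
    if wrist:
        r=np.linalg.norm(a); t=r/f; c=np.array([*(a/r*np.sin(t)),np.cos(t)])
    else: c=np.array([*(a/f),1.])
    T=d['camera_from_world']; Rm=T[:3,:3]; o=-Rm.T@T[:3,3]; w=Rm.T@c; return o,w/np.linalg.norm(w)
def atz(d,u,v,z,wrist=False):
    o,w=ray(d,u,v,wrist); return o+w*(z-o[2])/w[2]
def proj(d,p,wrist=False):
    f=200/np.tan(np.radians(float(d['vfov']))/2); T=d['camera_from_world']; c=T[:3,:3]@np.array(p)+T[:3,3]
    if wrist:
        r=np.linalg.norm(c[:2]); t=np.arctan2(r,c[2]); return np.array([float(d['cx']),float(d['cy'])])+f*t*c[:2]/r
    return np.array([float(d['cx']),float(d['cy'])])+f*c[:2]/c[2]
def tri(*rs):
    A=np.zeros((3,3));b=np.zeros(3)
    for o,w in rs: P=np.eye(3)-np.outer(w,w);A+=P;b+=P@o
    return np.linalg.solve(A,b)
E
python3 - <<'E'
from h import *
for n in ('scene','top','wrist'):
    d=shot(n,n+'0'); print(n,d['vfov'],d['cx'],d['cy']); print(np.round(d['camera_from_world'],3))
s=env.read_state(); print(s); print(R.from_rotvec(s['orientation']).as_matrix().round(3))
E
```

```text
scene 50.58892211136198 327.1404400464779 202.16122818287946
[[-6.430000e-01  7.660000e-01  3.000000e-03  2.668410e+02]
 [ 5.920000e-01  5.000000e-01 -6.320000e-01 -1.806640e+02]
 [-4.850000e-01 -4.050000e-01 -7.750000e-01  1.165273e+03]
 [ 0.000000e+00  0.000000e+00  0.000000e+00  1.000000e+00]]
top 46.65773864994593 319.3937908519214 198.27520469466725
[[-7.000000e-03 -1.000000e+00 -9.000000e-03  2.297500e+01]
 [-9.960000e-01  8.000000e-03 -9.300000e-02  4.268760e+02]
 [ 9.300000e-02  8.000000e-03 -9.960000e-01  1.039943e+03]
 [ 0.000000e+00  0.000000e+00  0.000000e+00  1.000000e+00]]
wrist 65.70646984690485 317.156914078786 203.43042657294396
[[ 2.25000e-01  9.74000e-01 -2.00000e-03 -6.24128e+02]
 [ 9.27000e-01 -2.14000e-01  3.10000e-01 -4.06800e+01]
 [ 3.01000e-01 -7.10000e-02 -9.51000e-01  3.79542e+02]
 [ 0.00000e+00  0.00000e+00  0.00000e+00  1.00000e+00]]
{'time': 0.15, 'q': array([ 1.23959144e+00,  2.76981482e-01, -2.75524879e-02,  1.26804449e+00,
       -5.80094532e-06,  1.46737033e+00]), 'joint_vel': array([ 0.0001883 , -0.00252799,  0.00443364,  0.00017022, -0.000506  ,
        0.00085455]), 'joint_efforts': array([ 5.38853346e-04, -4.46057546e+01,  2.95638639e+01,  1.05213132e-02,
       -1.35862574e-04, -2.08571925e-05]), 'eef_pos': array([140.95769431, 608.25850763, 230.40849767]), 'orientation': array([ 0.17746628,  1.56376704, -0.18020677]), 'wrist_force': array([ 0.06559023,  0.15350556, -0.3449456 ]), 'torque': array([-0.06577629,  0.05557489, -0.0012023 ]), 'width': 0.9987582133390235}
[[-0.001  0.226  0.974]
 [-0.002  0.974 -0.226]
 [-1.    -0.002 -0.   ]]
```

View pics/scene0.png

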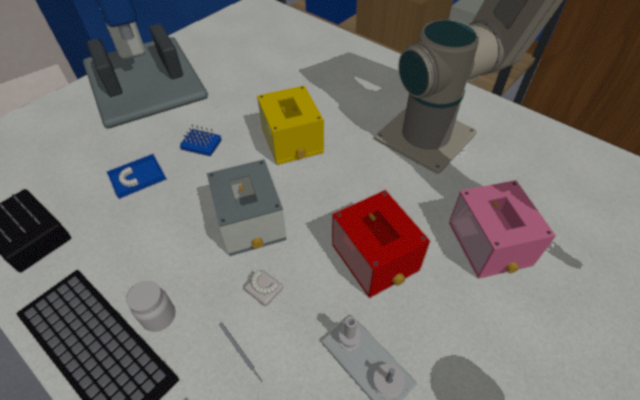

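View pics/top0.png

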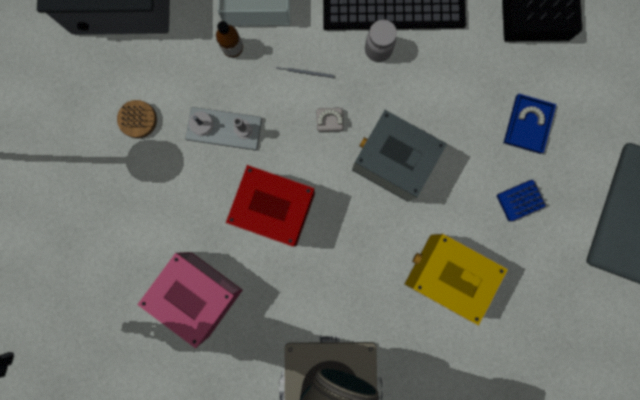

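View pics/wrist0.png

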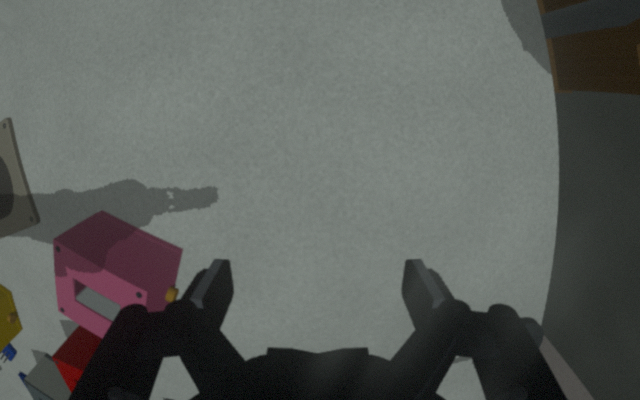

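The grey box (scene ~245,205; top ~400,153) is the target. The stand is at top ~(225,128), with the taller reel near scene (348,330). I'll enlarge both.

Run:
```python
from h import *
crop('top0',(170,90,280,165),7,'t_stand'); crop('top0',(340,95,460,210),5,'t_box')
crop('scene0',(305,300,425,400),6,'s_stand'); crop('scene0',(195,150,300,260),5,'s_box')
```

```text
(no output)
```

View pics/t_stand.png

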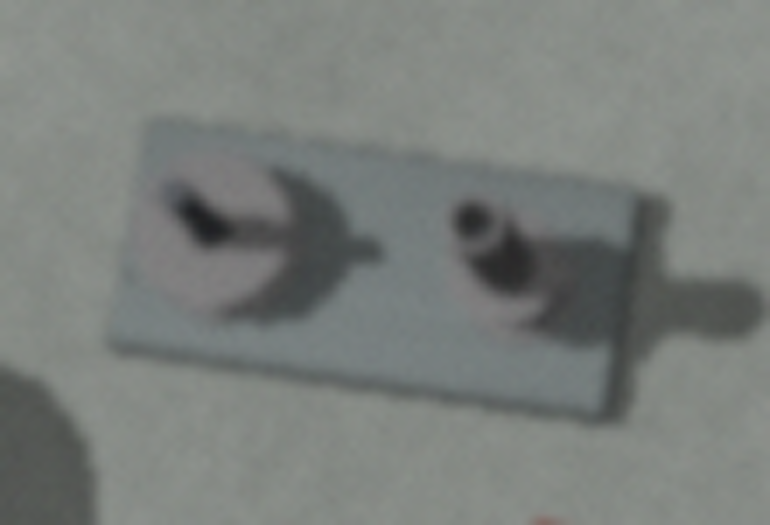

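View pics/t_box.png

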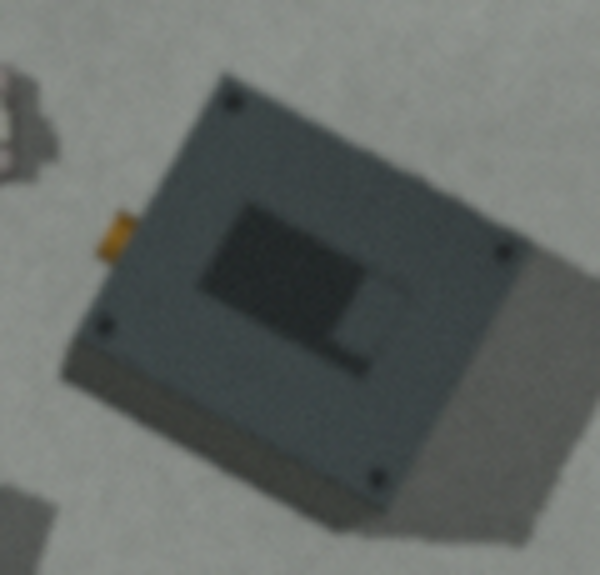

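View pics/s_stand.png

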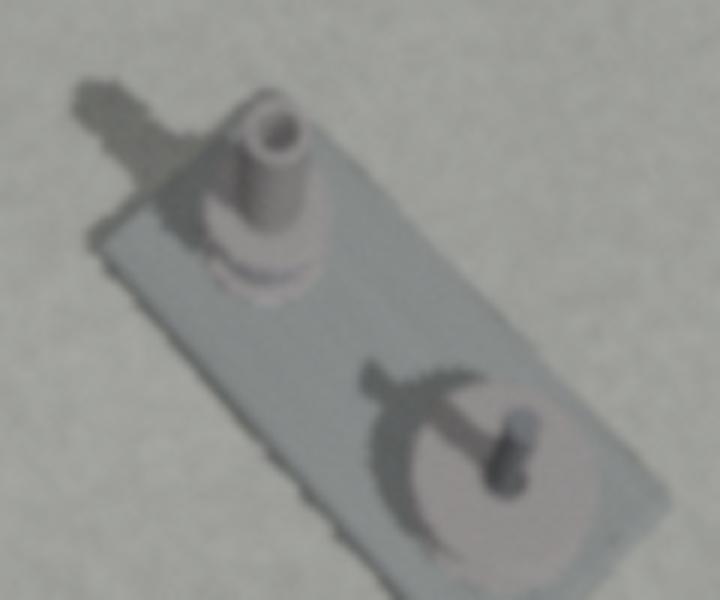

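View pics/s_box.png

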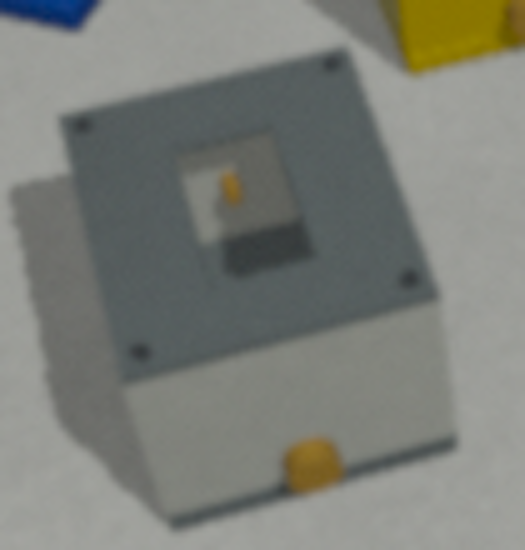

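```bash
cat >> h.py <<'E'
def uc(c,s,pts): return [((x+.5)/s-.5+c[0],(y+.5)/s-.5+c[1]) for x,y in pts]
def fitrect(obs,dx,dy,z,yaw0,c0):
    # obs: list of (d, pts) with pts ordered (-,-),(+,-),(+,+),(-,+) in local x,y
    from scipy.optimize import least_squares
    L=np.array([[-dx,-dy],[dx,-dy],[dx,dy],[-dx,dy]])/2
    def res(p):
        c,s=np.cos(p[2]),np.sin(p[2]); W=L@np.array([[c,s],[-s,c]])+p[:2]; r=[]
        for d,pts in obs:
            for w,q in zip(W,pts):
                if q is not None: r+=list(proj(d,[*w,z])-q)
        return np.array(r)
    o=least_squares(res,[*c0,yaw0]); return o.x,res(o.x).reshape(-1,2)
E
python3 - <<'E'
from h import *
t=load('top0'); s=load('scene0')
ct=(340,95); cs=(195,150)
P=lambda d,pts,z:[atz(d,u,v,z)[:2].round(1) for u,v in pts]
print('slot top',P(t,uc(ct,5,[(247,203),(408,290),(368,377),(200,287)]),115))
print('slot sc',P(s,uc(cs,5,[(178,155),(272,130),(313,257),(228,278)]),115))
print('cover top',P(t,uc(ct,5,[(228,75),(530,243),(388,512),(72,345)]),115))
print('cover sc',P(s,uc(cs,5,[(62,118),(347,48),(438,298),(122,382)]),115))
print('stem top',P(t,uc((170,90),7,[(477,222)]),97),P(s,uc((305,300),6,[(275,130)]),97))
print('plate top',P(t,uc((170,90),7,[(145,118),(640,190),(605,408),(108,345)]),12))
print('spindle2 top',P(t,uc((170,90),7,[(176,190)]),77),P(s,uc((305,300),6,[(523,422)]),77))
for d in (t,s):
    print('cam pos', ray(d,320,200))
E
```

```text
slot top [array([ 550.3, -128.3]), array([ 512.6, -194.9]), array([ 475.9, -177.2]), array([ 514.6, -107.9])]
slot sc [array([ 510.7, -190.7]), array([ 474.7, -170.7]), array([ 512.9, -105.8]), array([ 543. , -124.3])]
cover top [array([ 605.4, -121.4]), array([ 532.1, -246.5]), array([ 419.3, -184. ]), array([490.5, -53.9])]
cover sc [array([ 528.7, -245.5]), array([ 418.7, -181.6]), array([495.3, -51.6]), array([ 605.5, -117.2])]
stem top [array([587.9, 194.1])] [array([587.2, 196.7])]
plate top [array([647.1, 322. ]), array([620.8, 155.4]), array([546.9, 166.7]), array([569.6, 332.9])]
spindle2 top [array([604.3, 292.8])] [array([602.1, 295.5])]
cam pos (array([ 328.68513246,   11.31298666, 1075.20705745]), array([ 0.08907977,  0.00674909, -0.99600163]))
cam pos (array([843.93237427, 357.95969214, 788.25610497]), array([-0.47718701, -0.42043052, -0.77170638]))
```

The slot centre is about (512, -150), with its long axis at about 59.7°. The stem axis is about (587.5, 195.4). I'll move above the reel with the jaws turned to the slot's direction.

```bash
python3 -m pendant '[{"slide":[0,-36,63],"roll":0.15},{"slide":[20,-72,127],"roll":0.3},{"slide":[40,-108,190],"roll":0.3},{"slide":[60,-144,253],"roll":0.3},{"slide":[60,-180,316],"roll":0.3},{"slide":[60,-216,379],"roll":0.3},{"slide":[60,-252,442],"roll":0.3},{"slide":[60,-288,505],"roll":0.3},{"slide":[60,-301,528],"roll":0.3},{"slide":[60,-301,528],"roll":0.3},{"slide":[60,-301,528],"roll":0.3},{"slide":[60,-301,528],"roll":0.3}]' -1 40
python3 - <<'E'
from h import *
for n in ('scene','top','wrist'): shot(n,n+'1')
crop('top1',(170,60,290,165),6,'t1');crop('scene1',(255,240,425,400),4,'s1')
s=env.read_state(); print(s['eef_pos'],s['q'],s['wrist_force']); print(R.from_rotvec(s['orientation']).as_matrix().round(4))
E
```

```text
time: 1.65
eef_pos: [586.8, 196.3, 170.8]
orientation: [0.414, 1.533, -0.414]
wrist_force: [-0.7, -0.3, 0.4]
width: 0.998
[586.306481  197.3556714 171.1430278] [ 2.20142861e-01  3.01937540e-01 -1.22226473e-01  1.14752706e+00
  2.11397534e-04  7.46235501e-01] [ 0.55066521 -0.49331174  0.00756269]
[[-9.000e-04  5.022e-01  8.648e-01]
 [ 0.000e+00  8.648e-01 -5.022e-01]
 [-1.000e+00 -5.000e-04 -8.000e-04]]
```

View pics/wrist1.png

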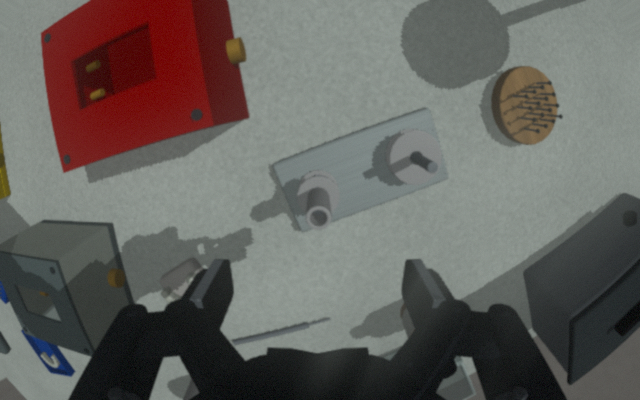

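View pics/s1.png

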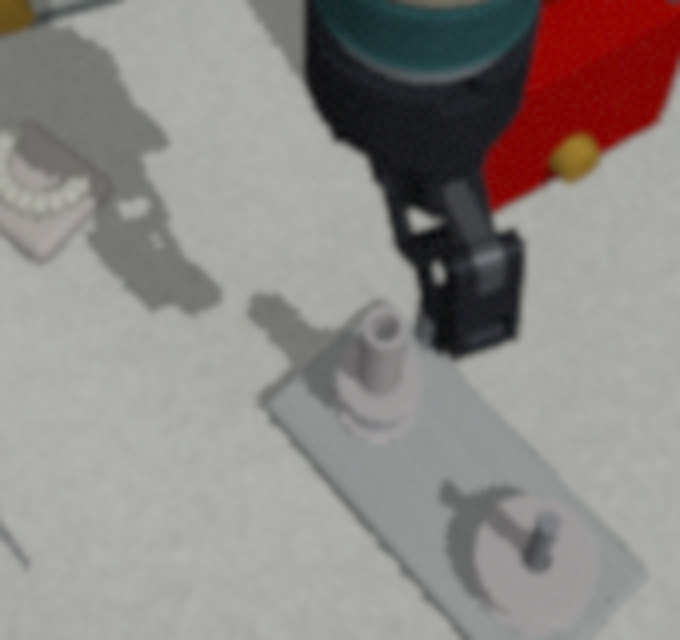

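View pics/t1.png

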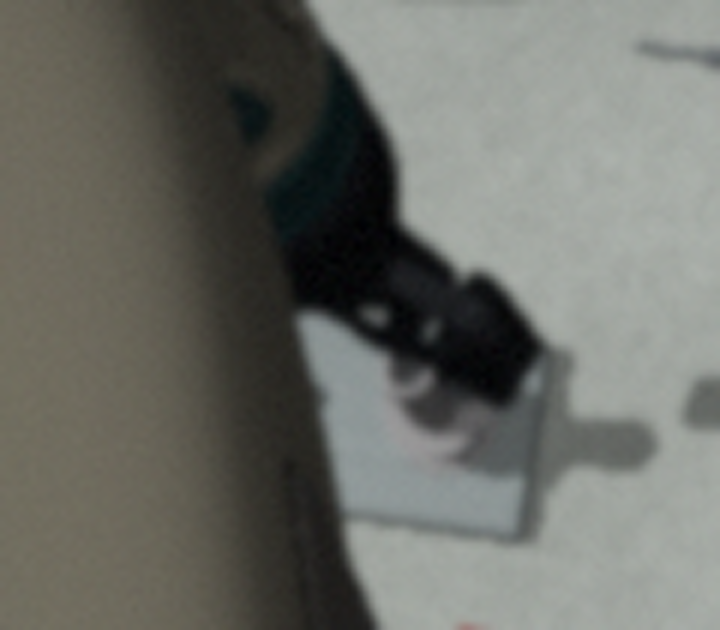

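Wrist view: the stem top ring is at about (319,216), the squat reel at (415,160), and the grey box at left. I'll check the offset in the tool frame.

Run:
```python
from h import *
w=load('wrist1'); crop('wrist1',(270,150,370,240),8,'w1')
print(atz(w,319,216,97,True), w['camera_from_world'].round(3), ray(w,320,200,True))
P=[env.read_state()['eef_pos'] for _ in range(3)]; print(P)
print(proj(w,[587.5,195.4,97],True))
```

```text
[588.09346738 198.11092442  97.        ] [[ 5.02000e-01  8.65000e-01 -0.00000e+00 -4.65237e+02]
 [ 8.23000e-01 -4.78000e-01  3.09000e-01 -4.09740e+02]
 [ 2.67000e-01 -1.55000e-01 -9.51000e-01  1.96543e+02]
 [ 0.00000e+00  0.00000e+00  0.00000e+00  1.00000e+00]] (array([518.24995897, 237.16788175, 313.256454  ]), array([ 0.2622259 , -0.14203583, -0.95449641]))
[array([586.306481 , 197.3556714, 171.1430278]), array([586.306481 , 197.3556714, 171.1430278]), array([586.306481 , 197.3556714, 171.1430278])]
[315.45211355 217.06659734]
```

View pics/w1.png

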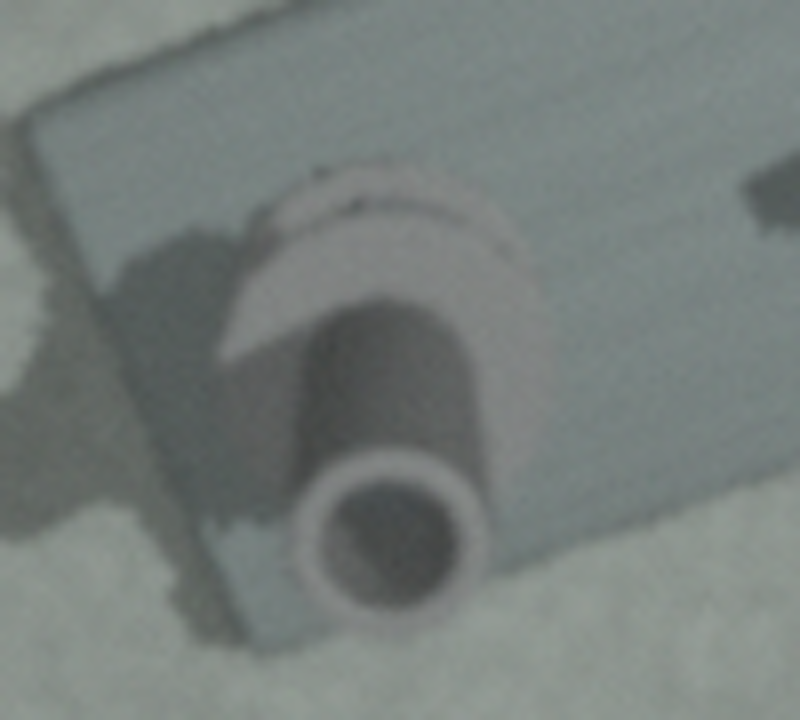

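The stem is centred between the jaws (318.5 against a finger midpoint of 317.5). Descending to TCP z≈58.

```bash
python3 -m pendant '[{"slide":[35,0,0],"roll":0},{"slide":[70,0,0],"roll":0},{"slide":[95,0,0],"roll":0},{"slide":[113,0,0],"roll":0},{"slide":[113,0,0],"roll":0},{"slide":[113,0,0],"roll":0}]'
python3 - <<'E'
from h import *
for n in ('scene','wrist'): shot(n,n+'2')
crop('scene2',(305,260,425,400),5,'s2');crop('wrist2',(220,150,420,300),4,'w2')
s=env.read_state(); print(s['eef_pos'],s['wrist_force'])
E
```

```text
time: 2.55
eef_pos: [588.3, 196.9, 59.4]
orientation: [0.414, 1.529, -0.412]
wrist_force: [0.2, 0.2, 0.3]
width: 1.0
[588.78744815 196.76784617  59.84215241] [ 0.22515237  0.56343761 -0.10485711]
```

View pics/s2.png

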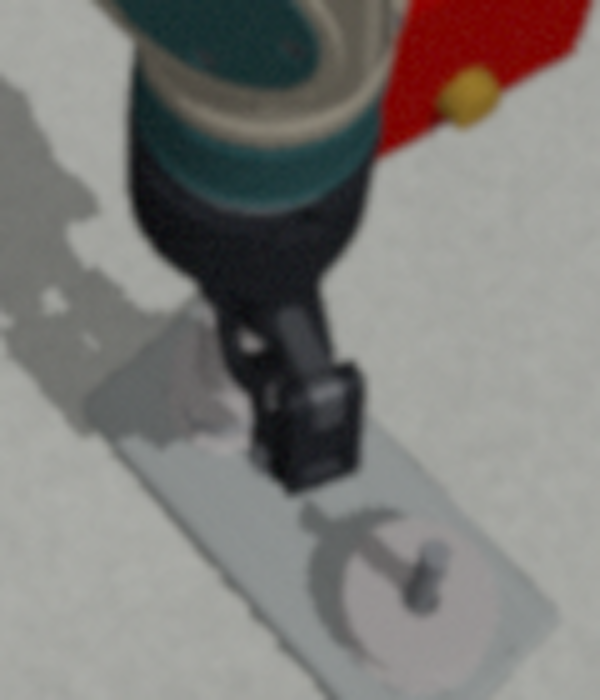

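View pics/w2.png

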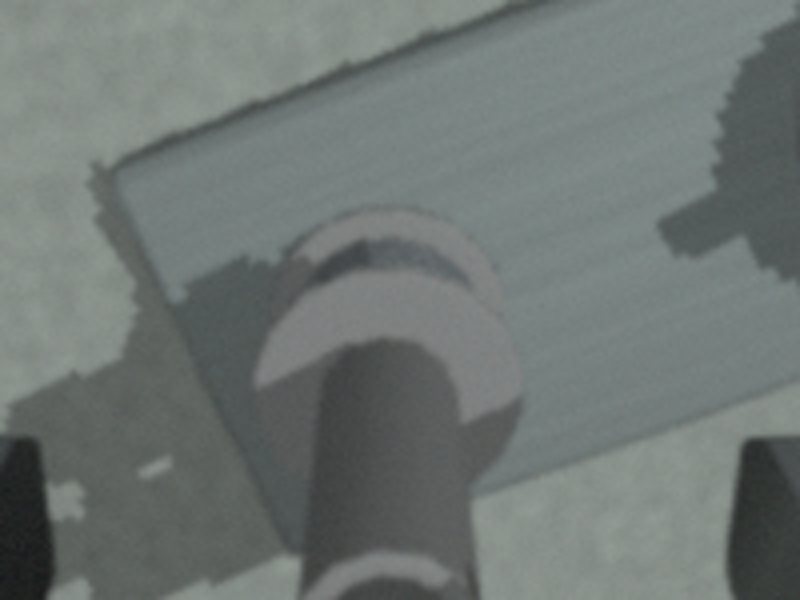

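The stem is midway between the pads (x≈389 against 395 in the crop). Closing.

```bash
python3 -m pendant '[{"slide":[0,0,0],"roll":0},{"slide":[0,0,0],"roll":0},{"slide":[0,0,0],"roll":0},{"slide":[0,0,0],"roll":0},{"slide":[0,0,0],"roll":0},{"slide":[0,0,0],"roll":0},{"slide":[0,0,0],"roll":0},{"slide":[0,0,0],"roll":0}]' 1 60
python3 - <<'E'
from h import *
shot('wrist','wrist3')
crop('wrist3',(220,150,420,300),4,'w3')
s=env.read_state(); print(s['eef_pos'],s['wrist_force'],s['width'])
E
```

```text
time: 3.65
eef_pos: [587.6, 196.4, 58.5]
orientation: [0.414, 1.531, -0.414]
wrist_force: [-0.5, -1.2, 1.7]
width: 0.221
[587.61025619 196.34004361  58.4335892 ] [-0.2587811  -0.48082823  1.75043436] 0.2171385846050881
```

View pics/w3.png

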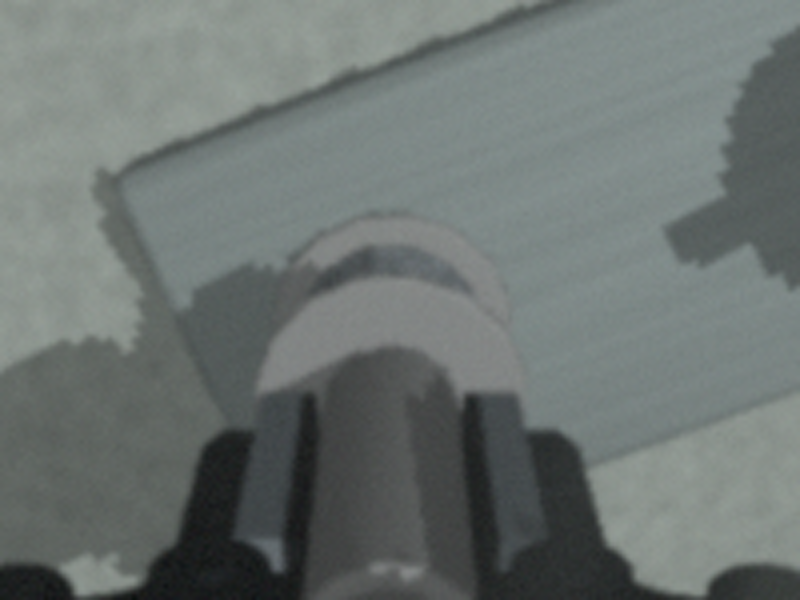

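The pads hold the stem (width 0.217 × 85 ≈ 18.5 mm). Lifting straight up by 130 mm.

```bash
python3 -m pendant '[{"slide":[-8,0,0],"roll":0},{"slide":[-22,0,0],"roll":0},{"slide":[-40,0,0],"roll":0},{"slide":[-60,0,0],"roll":0},{"slide":[-80,0,0],"roll":0},{"slide":[-100,0,0],"roll":0},{"slide":[-118,0,0],"roll":0},{"slide":[-130,0,0],"roll":0},{"slide":[-130,0,0],"roll":0},{"slide":[-130,0,0],"roll":0}]'
python3 - <<'E'
from h import *
for n in ('scene','wrist'): shot(n,n+'4')
crop('scene4',(255,220,425,400),4,'s4')
s=env.read_state(); print(s['eef_pos'],s['wrist_force'],s['width'],s['q'])
E
```

```text
time: 4.95
eef_pos: [587.0, 196.3, 187.6]
orientation: [0.413, 1.532, -0.414]
wrist_force: [0.3, -0.3, -2.0]
width: 0.217
[586.77806432 196.2033472  187.16122638] [ 0.57317028  0.77588336 -0.97245859] 0.21873932629705056 [ 2.18248656e-01  2.92074359e-01 -1.00398690e-01  1.18044642e+00
 -8.18569449e-07  7.46065126e-01]
```

View pics/s4.png

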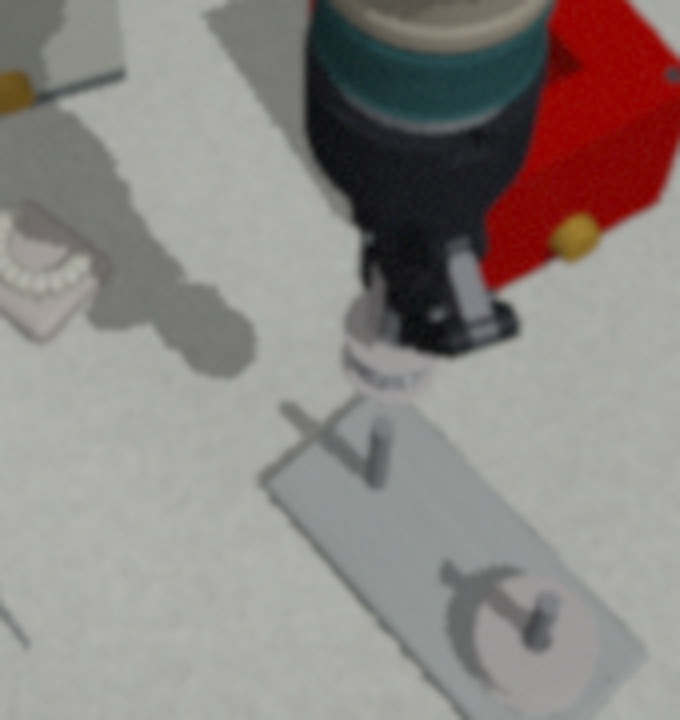

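View pics/wrist4.png

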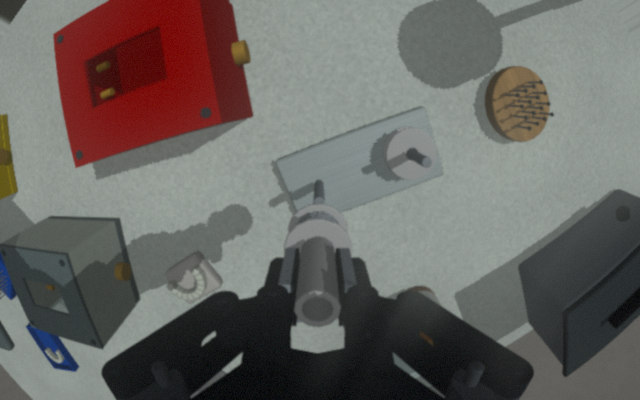

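The reel is off the spindle, held upright, and the other spindle and reel are untouched. Moving to above the slot.

```bash
python3 -m pendant '[{"slide":[-10,-15,5],"roll":0},{"slide":[-10,-45,14],"roll":0},{"slide":[-10,-85,27],"roll":0},{"slide":[-10,-130,42],"roll":0},{"slide":[-10,-175,56],"roll":0},{"slide":[-10,-220,71],"roll":0},{"slide":[-10,-262,84],"roll":0},{"slide":[-10,-298,96],"roll":0},{"slide":[-10,-322,104],"roll":0},{"slide":[-10,-337,108.5],"roll":0},{"slide":[-10,-337,108.5],"roll":0},{"slide":[-10,-337,108.5],"roll":0}]'
python3 - <<'E'
from h import *
for n in ('scene','top','wrist'): shot(n,n+'5')
crop('scene5',(180,110,320,260),4,'s5')
crop('top5',(340,95,460,210),5,'t5')
crop('wrist5',(220,100,420,340),3,'w5')
s=env.read_state(); print(s['eef_pos'],s['wrist_force'],s['width'],s['q']);print(R.from_rotvec(s['orientation']).as_matrix().round(4))
E
```

```text
time: 6.55
eef_pos: [511.5, -148.8, 198.4]
orientation: [0.414, 1.531, -0.413]
wrist_force: [-0.3, 0.2, -0.8]
width: 0.22
[ 511.6884957  -148.50968112  198.30896657] [-0.25301383 -0.29316914 -1.79270189] 0.22031472919363917 [-4.03953356e-01  1.34254634e-01 -2.73833549e-01  1.16284995e+00
  2.25796150e-04  1.22440932e-01]
[[-0.000e+00  5.024e-01  8.646e-01]
 [ 3.000e-04  8.646e-01 -5.024e-01]
 [-1.000e+00  2.000e-04 -2.000e-04]]
```

View pics/s5.png

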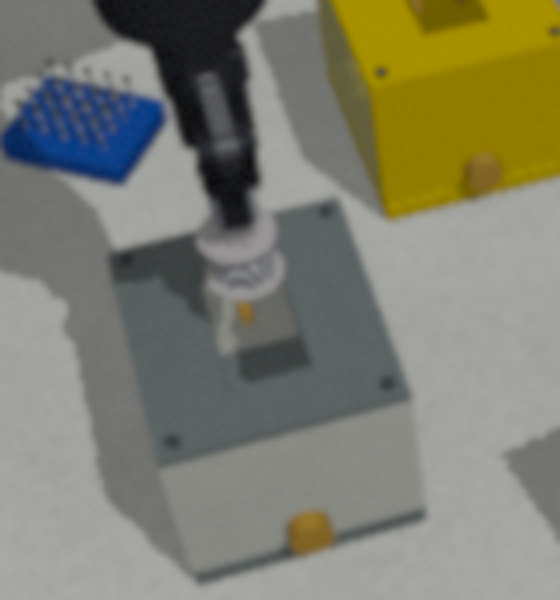

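View pics/t5.png

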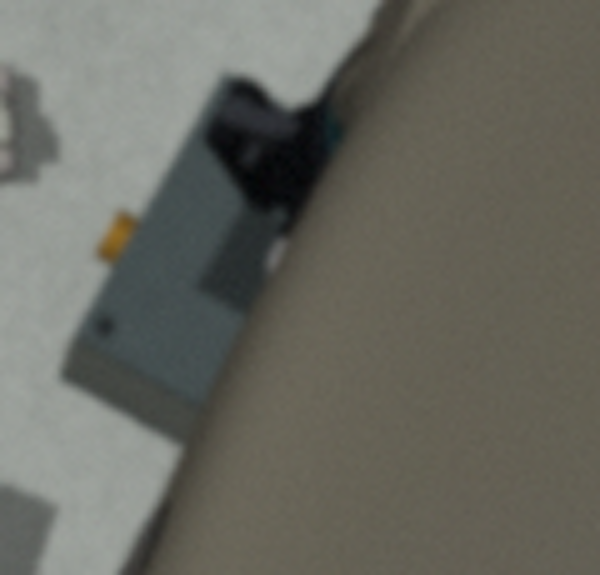

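View pics/w5.png

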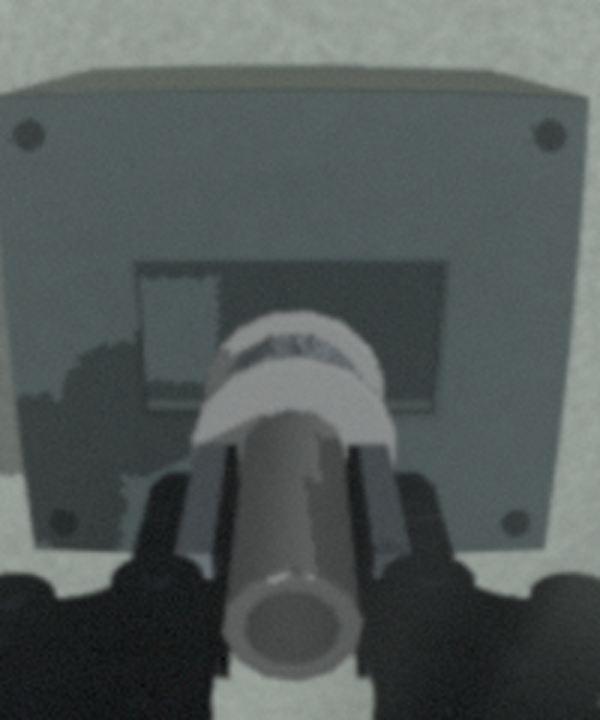

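The wrist view shows the slot, its far edge at row ~187 and near edge at ~236, parallel to the jaws. The drum looks nearly centred sideways. I'll measure the slot and the drum in this same picture.

Run:
```python
from h import *
crop('wrist5',(260,180,375,260),7,'w5b')
w=load('wrist5')
c=np.array([512,-150.]);ty=np.array([.5024,.8646]);tz=np.array([.8646,-.5024])
q=[(135,262),(447,262),(434,411),(148,411)]
P=[atz(w,u,v,115,True)[:2] for u,v in uc((220,100),3,q)]
for p in P: print(p.round(1),'ty',((p-c)@ty).round(1),'tz',((p-c)@tz).round(1))
# cover corner screws / corners
q=[(0,95),(587,97),(547,548),(35,547)]
for u,v in uc((220,100),3,q):
    p=atz(w,u,v,115,True)[:2]; print('cov','ty',((p-c)@ty).round(1),'tz',((p-c)@tz).round(1))
print('stem top ring', *[ ((p-c)@ty,(p-c)@tz) for p in [atz(w,*uc((220,100),3,[(292,628)])[0],198.3-58.5+97,True)[:2]]])
print('tcp', (env.read_state()['eef_pos'][:2]-c)@ty,(env.read_state()['eef_pos'][:2]-c)@tz)
```

```text
[ 475.5 -173.2] ty -38.4 tz -19.9
[ 515.3 -104.9] ty 40.7 tz -19.9
[ 550.2 -126.7] ty 39.4 tz 21.3
[ 511.8 -192.9] ty -37.2 tz 21.3
cov ty -71.4 tz -63.4
cov ty 75.0 tz -62.9
cov ty 76.2 tz 66.3
cov ty -74.0 tz 66.0
stem top ring (np.float64(1.3797108687411985), np.float64(-0.38486620097690394))
tcp 1.132029944315594 -1.0180628207106273
```

View pics/w5b.png

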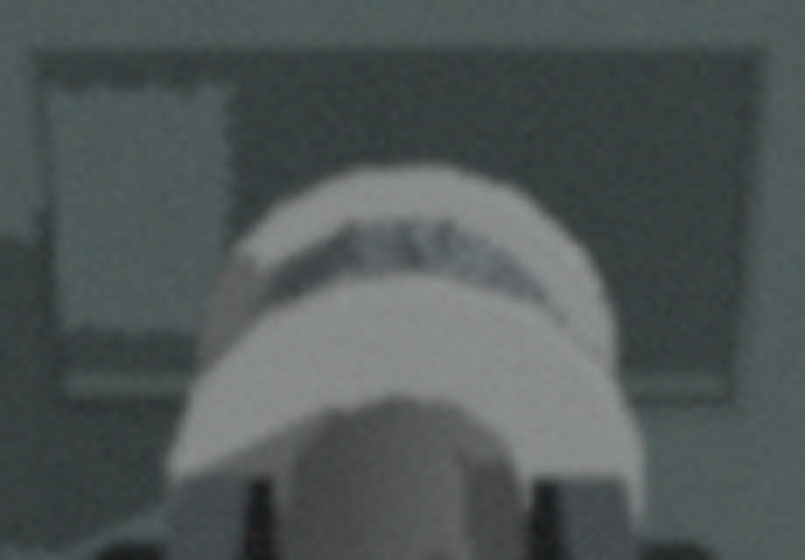

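The drum needs about +1.3 mm along tool z (the narrow direction). I'll shift, go down to just above the cover, and check again with an overlay.

```bash
python3 -m pendant '[{"slide":[8,0,1.3],"roll":0},{"slide":[20,0,1.3],"roll":0},{"slide":[30,0,1.3],"roll":0},{"slide":[30,0,1.3],"roll":0},{"slide":[30,0,1.3],"roll":0},{"slide":[30,0,1.3],"roll":0}]'
python3 - <<'E'
from h import *
L=[]
for i in range(4): L.append(shot('wrist',f'wrist6{i}')['pixels'].astype(float))
shot('scene','scene6')
m=np.mean(L,0); d=load('wrist60'); d['pixels']=m.clip(0,255).astype(np.uint8); np.savez('pics/w6m.npz',**d)
crop('w6m',(260,180,375,260),7,'w6b'); crop('scene6',(200,150,290,230),8,'s6')
print([load(f'wrist6{i}')['camera_from_world'][:3,3].round(2) for i in range(4)])
s=env.read_state(); print(s['eef_pos'],s['wrist_force'],s['time'])
E
```

```text
time: 7.45
eef_pos: [513.1, -150.3, 168.8]
orientation: [0.414, 1.53, -0.414]
wrist_force: [0.3, 0.2, -1.3]
width: 0.219
[array([-128.86, -514.53,  158.86]), array([-128.86, -514.54,  158.87]), array([-128.85, -514.49,  158.89]), array([-128.84, -514.41,  158.93])]
[ 512.86403594 -150.13847708  168.61779239] [ 0.2964487   0.36223738 -1.61492393] 7.7
```

View pics/w6b.png

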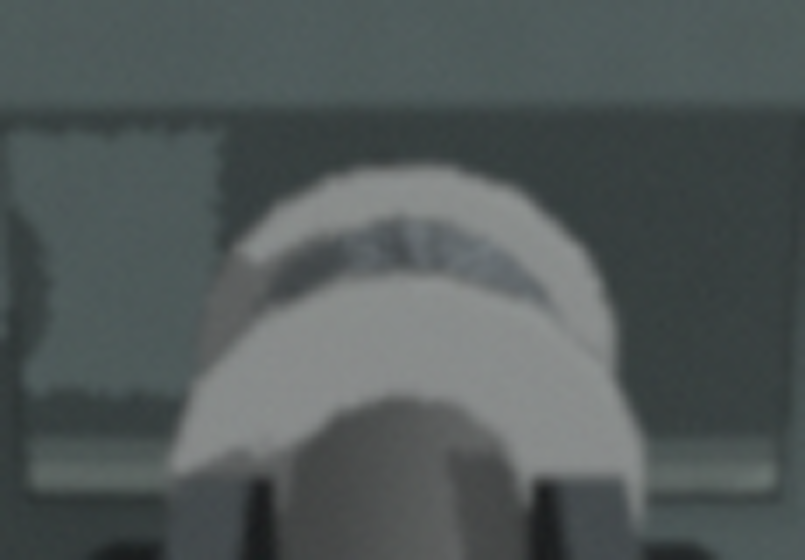

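View pics/s6.png

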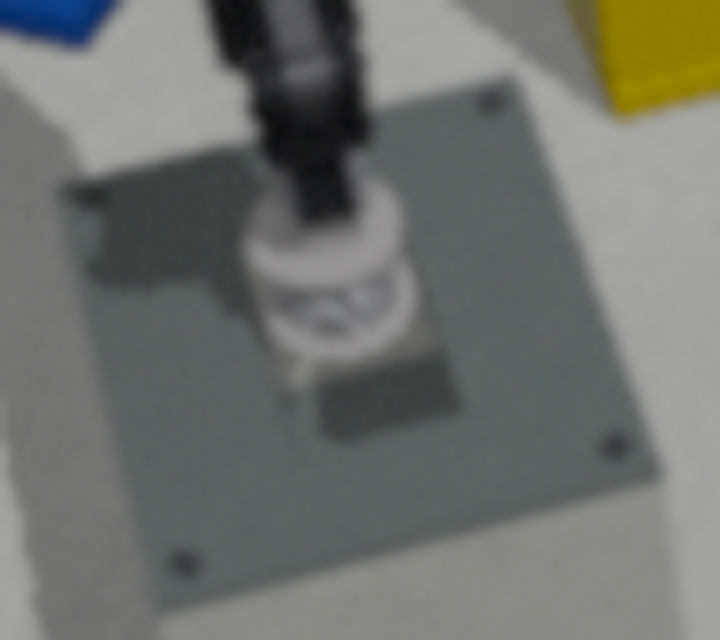

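Run:
```python
from h import *
w=load('w6m'); im=w['pixels'].mean(2)
c=np.array([512,-150.]);ty=np.array([.5024,.8646]);tz=np.array([.8646,-.5024])
# row profiles
g=im[:,350:366].mean(1); print('right cols',[(r,round(g[r],1)) for r in list(range(190,202))+list(range(236,256))])
g=im[:,300:345].mean(1); print('mid far',[(r,round(g[r],1)) for r in range(190,200)])
g=im[:,316:322].mean(1); print('drum',[(r,round(g[r],1)) for r in range(199,224)])
def T(u,v,z): p=atz(w,u,v,z,True)[:2]-c; return (p@ty).round(2),(p@tz).round(2)
B=168.6-46.5
print('far edge',T(318,180+107/7,115),'near edge',T(365,180+488/7,115),T(270,180+488/7,115))
for dz in (-1,0,1): print('drum bottom far',T(318,180+163/7,B+dz),'top far',T(318,180+273/7,B+30+dz))
print('drum sides bottom', T(260+200/7,180+340/7,B),T(260+617/7,180+340/7,B),'top sides',T(260+170/7,180+470/7,B+30),T(260+643/7,180+470/7,B+30))
print('slot sides',T(260+20/7,180+490/7,115),T(260+780/7,180+490/7,115))
```

```text
right cols [(190, np.float64(88.0)), (191, np.float64(88.0)), (192, np.float64(87.8)), (193, np.float64(85.9)), (194, np.float64(79.3)), (195, np.float64(70.8)), (196, np.float64(64.5)), (197, np.float64(61.8)), (198, np.float64(61.4)), (199, np.float64(61.1)), (200, np.float64(61.5)), (201, np.float64(61.2)), (236, np.float64(61.9)), (237, np.float64(62.3)), (238, np.float64(62.9)), (239, np.float64(64.1)), (240, np.float64(66.2)), (241, np.float64(69.6)), (242, np.float64(77.4)), (243, np.float64(85.9)), (244, np.float64(89.1)), (245, np.float64(91.4)), (246, np.float64(97.5)), (247, np.float64(102.0)), (248, np.float64(101.6)), (249, np.float64(95.4)), (250, np.float64(81.4)), (251, np.float64(73.5)), (252, np.float64(79.8)), (253, np.float64(83.3)), (254, np.float64(83.5)), (255, np.float64(83.4))]
mid far [(190, np.float64(87.3)), (191, np.float64(87.2)), (192, np.float64(87.2)), (193, np.float64(85.7)), (194, np.float64(80.0)), (195, np.float64(71.2)), (196, np.float64(63.9)), (197, np.float64(61.3)), (198, np.float64(60.6)), (199, np.float64(60.5))]
drum [(199, np.float64(60.6
[... 631 characters left out ...]
p.float64(1.26), np.float64(-19.82)) near edge (np.float64(34.68), np.float64(20.5)) (np.float64(-32.86), np.float64(20.4))
drum bottom far (np.float64(1.25), np.float64(-16.26)) top far (np.float64(1.16), np.float64(-16.91))
drum bottom far (np.float64(1.24), np.float64(-16.58)) top far (np.float64(1.15), np.float64(-17.3))
drum bottom far (np.float64(1.24), np.float64(-16.91)) top far (np.float64(1.15), np.float64(-17.68))
drum sides bottom (np.float64(-18.24), np.float64(1.0)) (np.float64(21.21), np.float64(1.06)) top sides (np.float64(-18.12), np.float64(-0.02)) (np.float64(20.52), np.float64(0.04))
slot sides (np.float64(-38.05), np.float64(20.72)) (np.float64(39.37), np.float64(20.82))
```

The wrist calibration is slightly inconsistent, because the drum's apparent axis shifts with height. The drum's image in the gripper frame hasn't changed since it stood on the plate, so the reel is upright. I'll fit a small camera correction from known geometry, the 130×150 cover and the reel itself.

Run:
```python
from h import *
im=load('wrist50')['pixels'] if False else load('wrist5')['pixels']
def tile(im,cs,o,h=18,s=11):
    r=[cv2.resize(im[y-h:y+h,x-h:x+h],None,fx=s,fy=s,interpolation=cv2.INTER_CUBIC) for x,y in cs]
    o_=np.vstack([np.hstack(r[:2]),np.hstack(r[2:])]); 
    cv2.imwrite('pics/'+o+'.png',cv2.convertScaleAbs(o_[:600],alpha=1.6))
tile(im,[(219,131),(415,132),(231,282),(402,282)],'tc5',h=13)
cv2.imwrite('pics/full6.png',cv2.convertScaleAbs(load('w6m')['pixels'],alpha=1.4))
cv2.imwrite('pics/stem6.png',cv2.convertScaleAbs(cv2.resize(load('w6m')['pixels'][275:335,280:360],None,fx=9,fy=9,interpolation=cv2.INTER_CUBIC),alpha=1.4))
```

```text
(no output)
```

View pics/tc5.png

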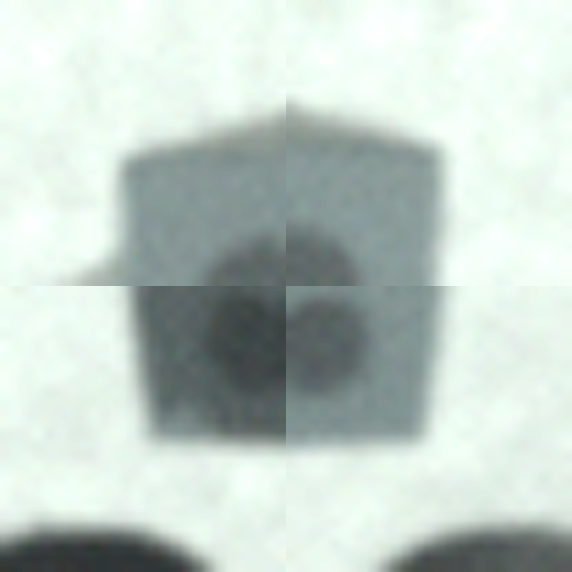

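View pics/full6.png

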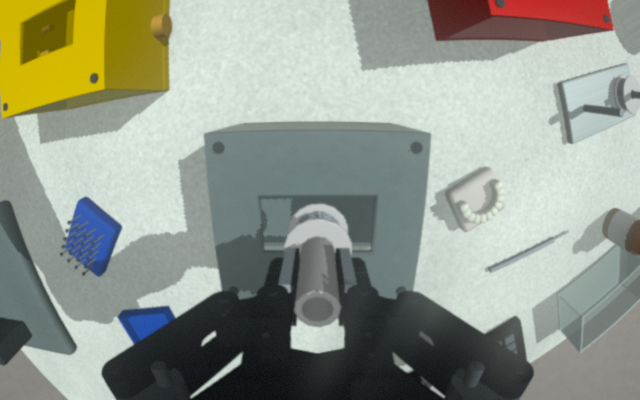

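View pics/stem6.png

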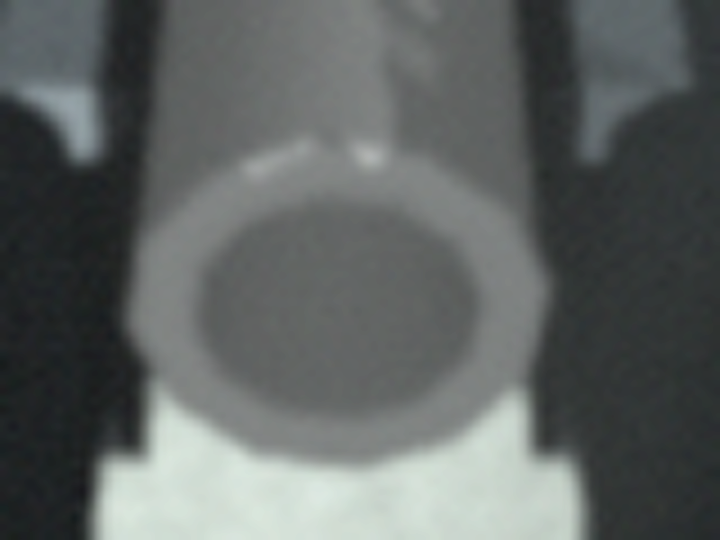

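```bash
cat > fit.py <<'E'
from h import *
from scipy.optimize import least_squares
w5=load('wrist5');w6=load('w6m')
c=np.array([512,-150.]);ty=np.array([.5024,.8646]);tz=np.array([.8646,-.5024])
B=168.7-46.5
th=np.linspace(0,2*np.pi,181)
def cam(d,p):
    T=d['camera_from_world'].copy(); D=np.eye(4); D[:3,:3]=R.from_rotvec(p[:3]).as_matrix(); D[:3,3]=p[3:6]
    e=dict(d); e['camera_from_world']=D@T; return e
def loc(a,b,z): return [*(c+a*ty+b*tz),z]
def ext(d,a,b,z,r):
    q=np.array([proj(d,loc(a+r*np.cos(t),b+r*np.sin(t),z),True) for t in th]); return q[:,0].min(),q[:,0].max(),q[:,1].min(),q[:,1].max()
def model(p):
    e5,e6=cam(w5,p),cam(w6,p); ba,bb,yaw,ra,rb=p[6:11]; o=[]
    C,S=np.cos(yaw),np.sin(yaw)
    for (a,b),px in zip([(-75,-65),(75,-65),(75,65),(-75,65)],[(216.6,132.1),(415.5,132.2),(401.2,282.5),(231.2,282.5)]):
        o+=list(proj(e5,loc(ba+C*a-S*b,bb+S*a+C*b,115),True)-px)
    x0,x1,y0,y1=ext(e6,ra,rb,B+85,10); o+=[x0-293.8,x1-340.7,y0-290.1,y1-326.2]
    x0,x1,y0,y1=ext(e6,ra,rb,B+30,20); o+=[y0-218.7]
    x0,x1,y0,y1=ext(e6,ra,rb,B,20); o+=[y0-203.35,x0-288.1,x1-347.7]
    return np.array(o)
def res(p): return np.r_[model(p)/0.4, p[:3]/0.015, p[3:6]/np.array([2,2,2])]
E
python3 - <<'E'
from fit import *
o=least_squares(res,np.zeros(11)); p=o.x; np.save('p.npy',p)
print(p.round(4)); print(model(p).round(2))
e=cam(w6,p)
def T(u,v,z): q=atz(e,u,v,z,True)[:2]-c; return (q@ty).round(2),(q@tz).round(2)
print('far outer',T(318,193.7,115),'far inner?',T(318,195.3,113.5),'near inner',T(365,249.7,113.5),T(270,249.7,113.5),'near outer',T(365,252,115))
print('sides',T(260+20/7,249.5,113.5),T(260+780/7,249.5,113.5))
J=o.jac; print('sd',np.sqrt(np.diag(np.linalg.inv(J.T@J))).round(3))
E
```

```text
[-6.8000e-03  4.6000e-03  1.6000e-03  1.0600e-02 -6.7750e-01  2.0915e+00
 -5.6490e-01  7.3110e-01 -8.0000e-04  2.0100e-01  2.3458e+00]
[ 0.21  0.08 -0.22 -0.17 -0.23  0.22  0.28 -0.2  -0.21  0.32 -0.42  0.58
  0.44 -0.55 -0.15 -0.02]
far outer (np.float64(0.32), np.float64(-21.71)) far inner? (np.float64(0.31), np.float64(-20.17)) near inner (np.float64(34.22), np.float64(20.58)) (np.float64(-34.36), np.float64(20.65)) near outer (np.float64(34.08), np.float64(21.69))
sides (np.float64(-39.62), np.float64(20.59)) (np.float64(38.94), np.float64(20.5))
sd [0.003 0.005 0.014 2.    1.909 0.694 2.424 2.15  0.015 2.36  2.066]
```

Run:
```python
from fit import *
s=load('scene6'); im=s['pixels'][150:232,198:292]
cv2.imwrite('pics/s6b.png',cv2.convertScaleAbs(cv2.resize(im,None,fx=8,fy=7.3 if False else 8,interpolation=cv2.INTER_CUBIC)[:600],alpha=1.4))
im=s['pixels'][175:215,225:265]
cv2.imwrite('pics/s6c.png',cv2.convertScaleAbs(cv2.resize(im,None,fx=15,fy=15,interpolation=cv2.INTER_CUBIC),alpha=1.4))
```

```text
(no output)
```

View pics/s6b.png

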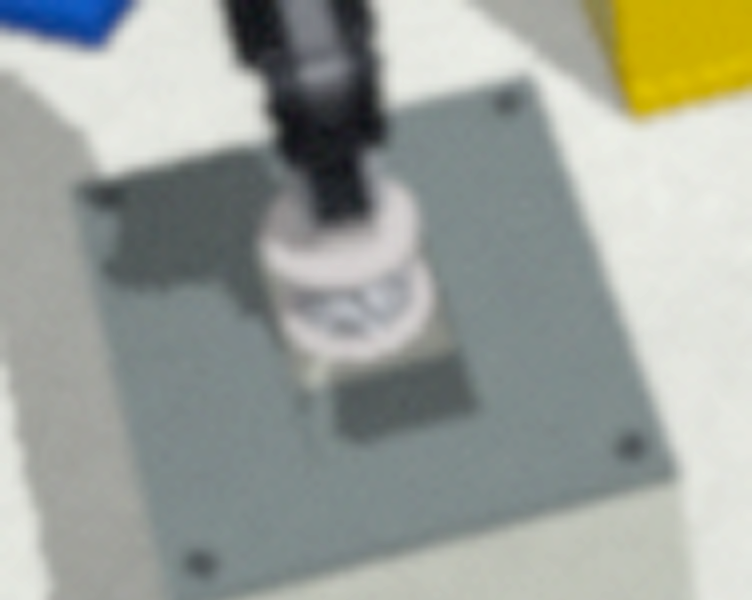

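View pics/s6c.png

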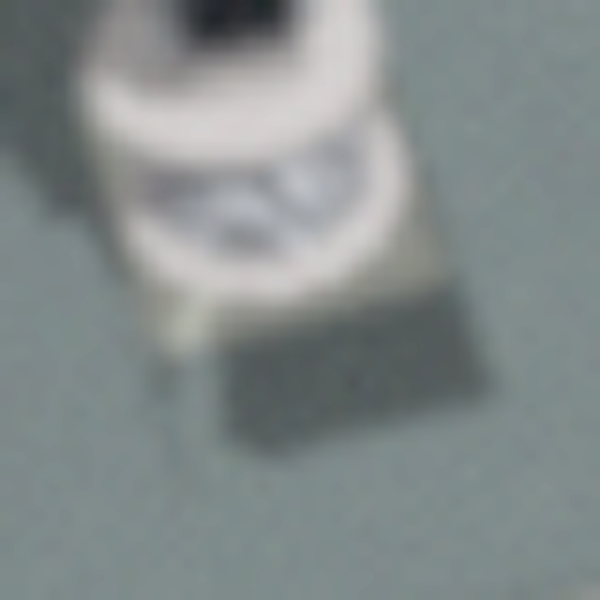

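Run:
```python
from fit import *
s=load('scene6')
q=uc((195,150),5,[(62,118),(347,48),(438,298),(122,382)])  # sequence in world: (528,-245),(419,-182),(495,-52),(605,-117)
# local x=tz-ish yaw -30deg ; (+x,-y),( -x,-y),(-x,+y),(+x,+y)
pts=[q[1],q[0],q[3],q[2]]
x,r=fitrect([(s,pts)],130,150,115,-.525,[512,-150]); print('cover sc',x,r.round(2).tolist(), (x[:2]-c)@ty,(x[:2]-c)@tz)
t=load('top0'); q=uc((340,95),5,[(228,75),(530,243),(388,512),(72,345)])
x,r=fitrect([(t,[q[2],q[1],q[0],q[3]])],130,150,115,-.525,[512,-150]);
print('cover top',x,r.round(2).tolist(), (x[:2]-c)@ty,(x[:2]-c)@tz)
def ext(a,b,z,r):
    q=np.array([proj(s,loc(a+r*np.cos(t),b+r*np.sin(t),z)) for t in th]); return q[:,0].min(),q[:,0].max(),q[:,1].max()
u=lambda x:(x+.5)/15-.5
from scipy.optimize import least_squares
def f(p):
    a=ext(p[0],p[1],B,20); b=ext(p[2],p[3],B+30,20)
    return np.array([a[0]-225-u(118),a[1]-225-u(408),a[2]-175-u(303),b[0]-225-u(80),b[1]-225-u(383)]+[(p[0]-p[2])*.3])
o=least_squares(f,np.zeros(4)); print('drum bottom a,b ; top',o.x.round(2),f(o.x).round(2))
```

```text
cover sc [ 511.9416506  -148.99369734   -0.53460883] [[0.65, 0.03], [-0.7, 0.01], [-0.38, 0.09], [0.45, -0.25]] 0.8407345430975678 -0.556015346031451
cover top [ 511.83609986 -151.43600099   -0.51656416] [[0.26, 0.47], [1.08, 0.38], [-1.46, 0.02], [0.1, -0.88]] -1.3239098825423878 0.579738835912191
drum bottom a,b ; top [-1.66  0.03 -1.63 -0.29] [ 0.01 -0.01  0.01  0.18 -0.18 -0.01]
```

The scene camera says the reel is about +0.4 mm off in tool z, and the wrist camera says about +1.7 mm. I'll take −1.2 mm and go to just above the rim, where parallax is negligible.

```bash
python3 -m pendant '[{"slide":[3,0,-1.2],"roll":0},{"slide":[5.5,0,-1.2],"roll":0},{"slide":[5.5,0,-1.2],"roll":0},{"slide":[5.5,0,-1.2],"roll":0}]'
cat > avg.py <<'E'
from h import *
import sys
def avg(n,k,o):
    L=[shot(n,'tmp') for _ in range(k)]; d=load('tmp'); d['pixels']=np.mean([x['pixels'] for x in L],0).round().astype(np.uint8); np.savez('pics/'+o+'.npz',**d)
    return d
def view(o,c,s,out):
    x0,y0,x1,y1=c; cv2.imwrite('pics/'+out+'.png',cv2.convertScaleAbs(cv2.resize(load(o)['pixels'][y0:y1,x0:x1],None,fx=s,fy=s,interpolation=cv2.INTER_CUBIC),alpha=1.5))
E
python3 - <<'E'
from avg import *
avg('wrist',4,'w7');avg('scene',4,'s7')
view('w7',(260,180,375,260),6.9,'w7v');view('s7',(225,175,265,215),15,'s7v')
s=env.read_state(); print(s['eef_pos'],s['wrist_force'],s['time'])
im=load('w7')['pixels'].mean(2)
g=im[:,316:322].mean(1); print('mid',[(r,round(g[r])) for r in range(188,224)])
E
```

```text
time: 8.2
eef_pos: [511.6, -149.5, 162.8]
orientation: [0.414, 1.531, -0.414]
wrist_force: [-0.4, 0.8, -1.9]
width: 0.217
[ 511.68225065 -149.47685775  162.87205793] [ 1.31252551 -0.60349686 -1.66892858] 8.6
mid [(188, 88), (189, 88), (190, 89), (191, 88), (192, 88), (193, 88), (194, 88), (195, 88), (196, 88), (197, 88), (198, 86), (199, 81), (200, 71), (201, 64), (202, 68), (203, 89), (204, 119), (205, 136), (206, 141), (207, 140), (208, 140), (209, 140), (210, 135), (211, 120), (212, 110), (213, 107), (214, 103), (215, 103), (216, 102), (217, 100), (218, 107), (219, 123), (220, 138), (221, 141), (222, 140), (223, 140)]
```

View pics/w7v.png

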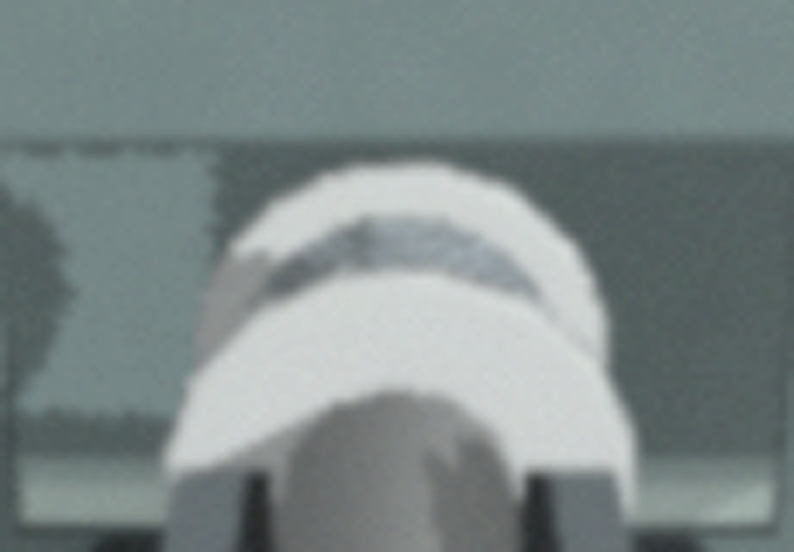

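View pics/s7v.png

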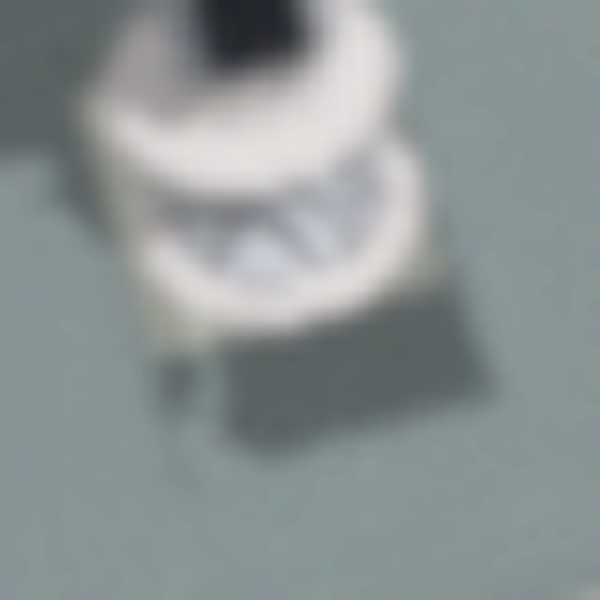

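Run:
```python
from fit import *
s=load('s7'); B=162.9-46.5
def S(x,y,z): q=atz(s,225+(x+.5)/15-.5,175+(y+.5)/15-.5,z)[:2]-c; return (q@ty).round(2),(q@tz).round(2)
for p in [(85,190),(108,245),(150,350),(440,260),(465,325),(490,385)]: print('slot edge',p,S(*p,115))
print('slot end corners',S(180,480,115),S(495,390,115))
def ext(a,b,z,r):
    q=np.array([proj(s,loc(a+r*np.cos(t),b+r*np.sin(t),z)) for t in th]); return q[:,0].min(),q[:,0].max(),q[:,1].max()
u=lambda x:(x+.5)/15-.5
def f(p):
    a=ext(p[0],p[1],B,20); return np.array([a[0]-225-u(138),a[1]-225-u(427),a[2]-175-u(330)])
o=least_squares(f,np.zeros(2)); print('drum',o.x,f(o.x))
# overlay
im=cv2.convertScaleAbs(cv2.resize(s['pixels'][175:215,225:265],None,fx=15,fy=15,interpolation=cv2.INTER_CUBIC),alpha=1.5)
def px(P): return np.array([((proj(s,p)-[225,175]+.5)*15-.5) for p in P]).round().astype(np.int32).reshape(-1,1,2)
a,b=o.x
cv2.polylines(im,[px([loc(a+20*np.cos(t),b+20*np.sin(t),B) for t in th])],True,(0,0,255),1)
cv2.polylines(im,[px([loc(a+20*np.cos(t),b+20*np.sin(t),B+30) for t in th])],True,(0,0,255),1)
for h,col in ((0,(0,255,0)),(1.5,(255,0,0))):
    cv2.polylines(im,[px([loc(.84+i*(39+h),-.56+j*(21+h),115-1.5+h) for i,j in ((1,1),(1,-1),(-1,-1),(-1,1))])],True,col,1)
cv2.imwrite('pics/s7o.png',im)
```

```text
slot edge (85, 190) (np.float64(-17.29), np.float64(23.17))
slot edge (108, 245) (np.float64(-6.1), np.float64(22.21))
slot edge (150, 350) (np.float64(14.73), np.float64(20.67))
slot edge (440, 260) (np.float64(12.21), np.float64(-20.81))
slot edge (465, 325) (np.float64(24.95), np.float64(-21.27))
slot edge (490, 385) (np.float64(36.61), np.float64(-21.94))
slot end corners (np.float64(38.74), np.float64(21.63)) (np.float64(37.71), np.float64(-22.37))
drum [-1.07991107 -1.70606048] [ 0.02813518 -0.02823683  0.00103918]
```

View pics/s7o.png

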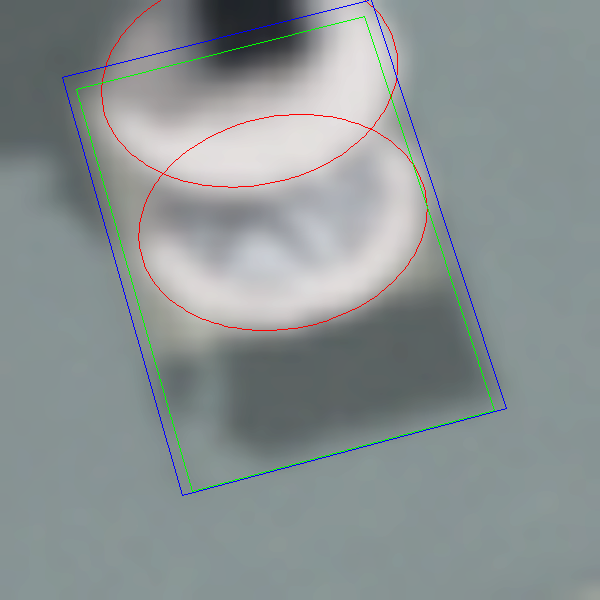

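The two cameras now bracket the centre: the scene camera asks for about +1.2 mm and the wrist camera for 0 to +0.4 mm. I'll take +0.6 and lower slowly into the rim, watching the force.

```bash
python3 -m pendant '[{"slide":[0,0,0.6],"roll":0},{"slide":[1,0,0.6],"roll":0},{"slide":[2,0,0.6],"roll":0},{"slide":[3,0,0.6],"roll":0},{"slide":[4,0,0.6],"roll":0},{"slide":[4,0,0.6],"roll":0}]'
python3 - <<'E'
from avg import *
avg('wrist',3,'w8');avg('scene',3,'s8')
view('w8',(260,180,375,260),6.9,'w8v');view('s8',(225,175,265,215),15,'s8v')
s=env.read_state(); print(s['eef_pos'],s['wrist_force'],s['torque'],s['time'])
im=load('w8')['pixels'].mean(2)
g=im[:,316:322].mean(1); print('mid',[(r,round(g[r])) for r in range(196,224)])
E
```

```text
time: 9.35
eef_pos: [512.0, -149.7, 158.7]
orientation: [0.414, 1.531, -0.414]
wrist_force: [-0.0, 0.0, -2.1]
width: 0.218
[ 512.20987434 -149.76357427  158.88243096] [ 0.33189958 -1.07461487 -0.95207334] [-0.00116645  0.0297715   0.01063648] 9.65
mid [(196, 89), (197, 88), (198, 88), (199, 86), (200, 81), (201, 74), (202, 72), (203, 90), (204, 120), (205, 137), (206, 141), (207, 139), (208, 139), (209, 140), (210, 136), (211, 121), (212, 111), (213, 107), (214, 102), (215, 101), (216, 100), (217, 98), (218, 105), (219, 123), (220, 138), (221, 141), (222, 140), (223, 140)]
```

View pics/w8v.png

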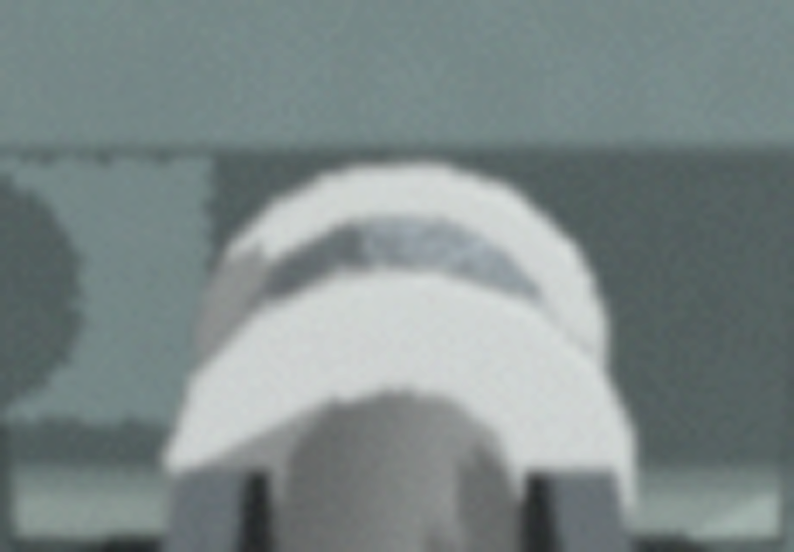

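View pics/s8v.png

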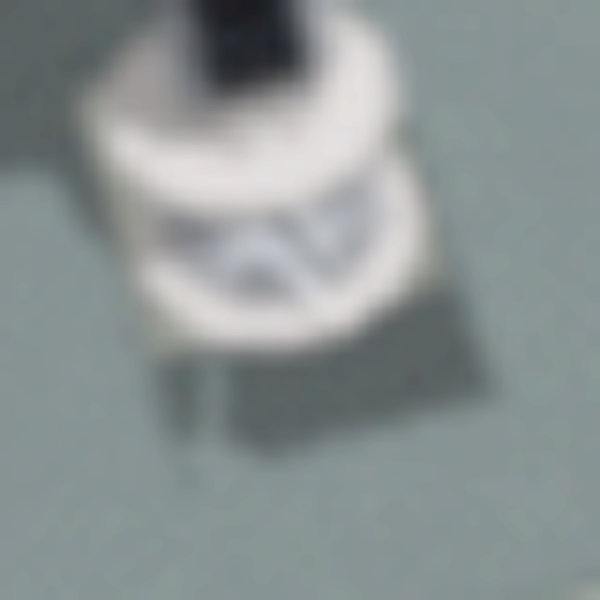

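The underside is at about 112.4 mm, already inside the chamfer, with no contact force. Continuing down gently.

```bash
python3 -m pendant '[{"slide":[1.5,0,0],"roll":0},{"slide":[3,0,0],"roll":0},{"slide":[4.5,0,0],"roll":0},{"slide":[6,0,0],"roll":0},{"slide":[6,0,0],"roll":0},{"slide":[6,0,0],"roll":0}]'
python3 - <<'E'
from avg import *
for i in range(4):
    env.capture('wrist'); s=env.read_state(); print(s['eef_pos'].round(2),s['wrist_force'].round(2),s['torque'].round(3),s['joint_efforts'].round(2))
E
```

```text
time: 10.4
eef_pos: [512.2, -149.8, 152.8]
orientation: [0.414, 1.531, -0.414]
wrist_force: [1.0, -0.6, -1.3]
width: 0.215
[ 512.21 -149.78  152.89] [ 0.43  0.31 -1.73] [ 0.011 -0.046  0.003] [  0.   -37.42  27.93   0.    -0.    -0.  ]
[ 512.21 -149.8   152.88] [ 0.7   0.03 -1.38] [0.004 0.007 0.012] [  0.   -37.43  27.94   0.    -0.     0.  ]
[ 512.24 -149.78  152.89] [ 0.28  0.34 -2.57] [ 0.006  0.023 -0.019] [ -0.   -37.44  27.95  -0.    -0.    -0.  ]
[ 512.2  -149.78  152.89] [-0.47  0.18 -1.91] [ 0.003  0.047 -0.015] [ -0.   -37.45  27.96  -0.    -0.     0.  ]
```

The drum's underside is through the cover (106 mm) with no contact. Before going deeper, I'll check where the orange nozzle inside sits.

```bash
python3 - <<'E'
from fit import *
s=load('scene0'); b=np.array([512,-149.5])
for q in [(232,172),(232,188),(237,205)]:
    o,w=ray(s,*uc((195,150),5,[q])[0])
    for t_ in (-70,-60,-50,-40,-30):
        k=(t_-(o[:2]-b)@ty)/(w[:2]@ty); p=o+k*w; print(q,t_,'tz',((p[:2]-b)@tz).round(1),'z',p[2].round(1))
crop('wrist5',(230,180,375,260),5,'n5')
E
python3 - <<'E'
import sys; sys.path.insert(0,'.')
from avg import *
view('wrist4',(0,200,150,360),4,'w4box')
view('wrist1',(40,20,180,130),5,'w1red')
E
```

```text
(232, 172) -70 tz -2.6 z 60.0
(232, 172) -60 tz -2.1 z 70.7
(232, 172) -50 tz -1.6 z 81.5
(232, 172) -40 tz -1.1 z 92.3
(232, 172) -30 tz -0.6 z 103.1
(232, 188) -70 tz -1.0 z 49.4
(232, 188) -60 tz -0.5 z 60.4
(232, 188) -50 tz 0.0 z 71.3
(232, 188) -40 tz 0.5 z 82.2
(232, 188) -30 tz 1.0 z 93.2
(237, 205) -70 tz -1.4 z 37.2
(237, 205) -60 tz -0.9 z 48.3
(237, 205) -50 tz -0.4 z 59.4
(237, 205) -40 tz 0.1 z 70.5
(237, 205) -30 tz 0.6 z 81.7
```

View pics/w4box.png

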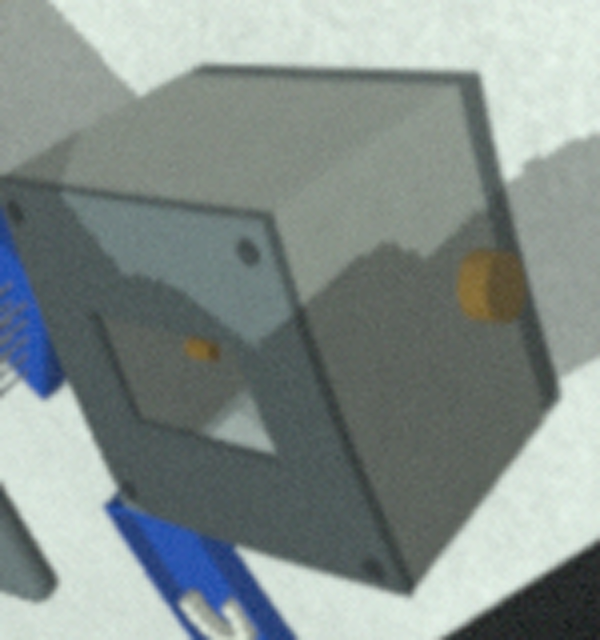

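View pics/w1red.png

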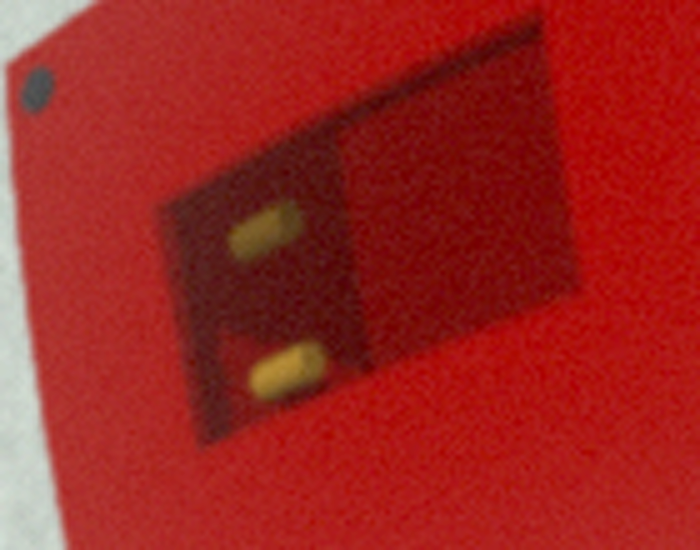

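The nozzles are short stubs on the end wall, about 8–10 mm long, and well clear of the drum. Lowering to drum top ≈ 90 mm and underside ≈ 60 mm, so the fingertips enter the slot by about 8 mm.

```bash
python3 -m pendant '[{"slide":[3,0,0],"roll":0},{"slide":[7,0,0],"roll":0},{"slide":[11,0,0],"roll":0},{"slide":[15,0,0],"roll":0},{"slide":[19,0,0],"roll":0},{"slide":[23,0,0],"roll":0},{"slide":[23,0,0],"roll":0},{"slide":[23,0,0],"roll":0}]'
python3 - <<'E'
from avg import *
for i in range(3):
    env.capture('wrist'); s=env.read_state(); print(s['eef_pos'].round(2),s['wrist_force'].round(2),s['torque'].round(3))
E
```

```text
time: 11.6
eef_pos: [512.2, -149.8, 129.9]
orientation: [0.414, 1.531, -0.414]
wrist_force: [0.8, -1.2, -1.4]
width: 0.216
[ 512.29 -149.81  129.98] [-0.65  0.18 -2.46] [-0.013  0.033 -0.036]
[ 512.32 -149.83  130.03] [ 0.04 -1.19 -1.64] [ 0.007 -0.026 -0.001]
[ 512.3  -149.82  130.03] [ 0.15  0.62 -1.39] [-0.     0.013  0.015]
```

No contact. Going down the rest of the way.

```bash
python3 -m pendant '[{"slide":[3,0,0],"roll":0},{"slide":[7,0,0],"roll":0},{"slide":[11,0,0],"roll":0},{"slide":[15,0,0],"roll":0},{"slide":[19,0,0],"roll":0},{"slide":[23,0,0],"roll":0},{"slide":[23,0,0],"roll":0},{"slide":[23,0,0],"roll":0},{"slide":[23,0,0],"roll":0}]'
python3 - <<'E'
from avg import *
avg('wrist',3,'w9');shot('scene','s9');shot('top','t9')
view('w9',(220,160,420,310),4,'w9v');view('s9',(190,110,320,260),4,'s9v')
cv2.imwrite('pics/s9f.png',cv2.convertScaleAbs(load('s9')['pixels'],alpha=1.3))
for i in range(3):
    env.capture('wrist'); s=env.read_state(); print(s['eef_pos'].round(2),s['wrist_force'].round(2),s['torque'].round(3),s['width'],s['time'])
print(R.from_rotvec(s['orientation']).as_matrix().round(4))
E
```

```text
time: 12.88
eef_pos: [512.3, -149.9, 107.0]
orientation: [0.414, 1.53, -0.414]
wrist_force: [0.8, -0.6, -1.2]
width: 0.221
[ 512.21 -149.8   106.9 ] [-0.09  0.17 -1.94] [ 0.043 -0.006 -0.046] 0.21948618856705182 13.175
[ 512.19 -149.77  106.86] [-0.34  0.46 -1.92] [-0.015  0.027 -0.011] 0.22029292491769506 13.225
[ 512.16 -149.74  106.85] [-0.83  0.1  -1.59] [0.007 0.016 0.014] 0.21871615680027665 13.275
[[ 1.000e-04  5.036e-01  8.639e-01]
 [ 0.000e+00  8.639e-01 -5.036e-01]
 [-1.000e+00  0.000e+00  1.000e-04]]
```

View pics/w9v.png

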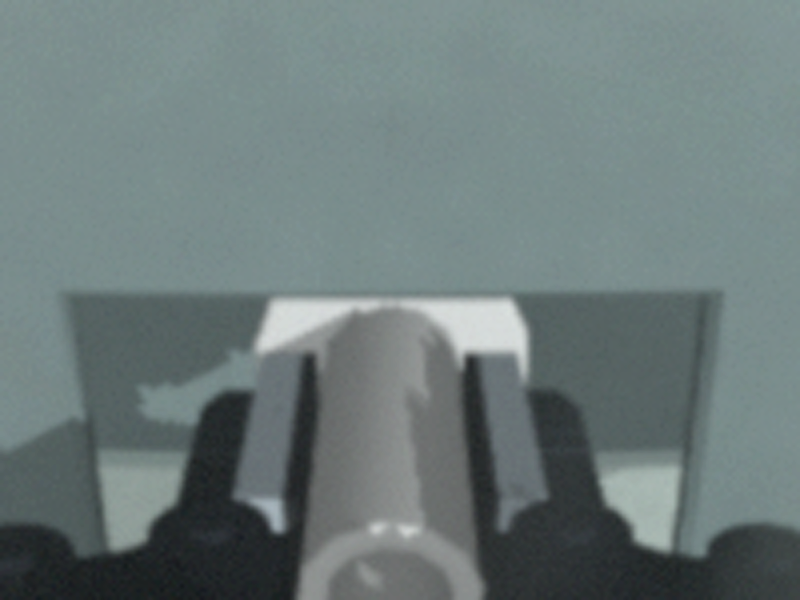

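View pics/s9v.png

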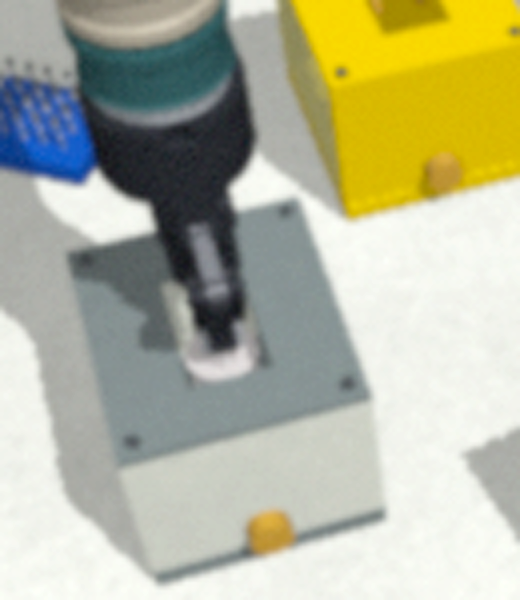

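View pics/s9f.png

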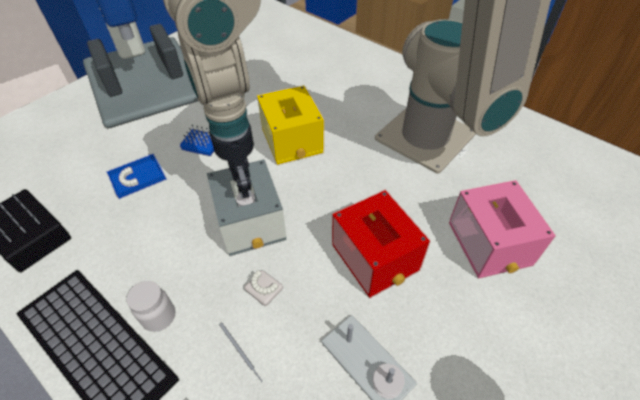

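All checks look right: the drum is inside, the fingers are clear of the slot, the force is only the reel's weight, and the squat reel and tooth model haven't moved. Handing in.

Run:
```python
from h import *
print(env.sign_off())
s=env.read_state(); print(s['time'],s['eef_pos'],s['wrist_force'],s['width'])
```

```text
the job is handed in; nothing more can be done
None
the job is handed in; nothing more can be done
```

I gripped the long-stemmed reel by its stem at 60 N and drew it straight up off its spindle. I then passed it down through the grey box's slot and handed the job in at about 13.3 s, with the gripper still holding it.

**Last checks, just before handing in:**
- **Depth:** TCP at z = 106.9 mm, which puts the drum at about 60–90 mm. That is about 20 mm below the cover's underside and 45 mm above the floor.
- **Upright:** the tool was vertical to within 0.0001. When last seen in full above the slot, the drum sat in the wrist picture just as it did when standing on the plate.
- **Contact:** the wrist force read only about −1.7 N in z, near the reel's weight, with no lateral force at any checked point on the way down.
- **Other objects:** in the last scene picture the squat reel and tooth model appeared unmoved.

**What disagreed:** the scene and wrist cameras differed by about 1.2 mm on the narrow 42 mm direction of the slot. I chose a position between the two and found no contact, but the exact clearance there is uncertain. No check failed, and no state could be read after the hand-in.

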